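Dry-fit and set out a form stand for gluing

ROBOT

A 6-joint arm with a two-finger parallel gripper is mounted at the origin on a cart in front of the work surface, level with it; the furniture and walls round the work are solid. World frame = base frame: x ahead of the robot, y to its left, z up, the work surface at z = 0. Lengths are in mm, angles in rad, forces in N, time in s.
With the tool pointing down it reaches from about 275 to 825 mm from the base axis. Payload 5.2 kg.
Tool frame: the origin (TCP) lies at the very end of the fingers, on their centre line; the grasp point (between the pads) lies 19 mm behind it; z points along the fingers, y is the direction in which the jaws open and shut (so a half turn about z gives the same grasp; the last joint's range is limited). The gripper opens to 93 mm and grips with 3 to 60 N. Pads are 15 mm wide; open, the fingers measure 128 mm over their backs; the gripper's body (75 mm by 188 mm) begins 65 mm behind the grasp point.
Start: joints at [-1.327, 0.259, 1.535, -0, 1.348, -0.203], TCP at [237.665, -496.004, 218.653] pointing down, gripper open.
Joint ranges: [-3.14, 3.14], [-0.91, 2.08], [0.19, 2.58], [-1.22, 4.36], [0.22, 2.71], [-3.12, 3.12]. Speed limits (rad/s): [2.57, 2.57, 3.14, 3.14, 3.14, 3.14].

INTERFACE

Orientations are given as [roll, pitch, yaw] about the fixed x, y, z axes, in that order (R = Rz(yaw) Ry(pitch) Rx(roll)).
In Python, from bench import robot gives the robot as it stands. The module is installed in compiled form; this text tells all that it offers. Calls block until the motion is done:
- robot.move_ptp(position, orientation): joint-space move of the TCP to a pose.
- robot.move_linear(position, ori=None, speed=150, f_stop=None): straight line of the TCP; ori=None keeps the orientation; speed is the mean speed in mm/s. With f_stop (N) it stops when the force on the tool has changed by that much, and returns True; else False.
- robot.move_j(angles): joint-space move.
- robot.move_gripper(opening): opening from 0.0 (shut) to 1.0 (fully open); the grip force is fixed at half the most; returns when the fingers have stopped.
- robot.sleep(seconds).
- robot.inverse_kinematics(position, orientation): joint angles nearest the present ones, or None.
- robot.get_image(name): name is "scene" or "top"; returns a dict with "img" (400x640x3 uint8, blue, green, red), "fovy" (degrees; the focal length in pixels is half the picture's height over the tangent of half this angle, whatever the lens; pixels are square), "cx", "cy" (the principal point, pixels), "k1" (the pictures are not rectified: a ray, as slopes to the right and down, at radius r is drawn at 1 + k1 r^2 times it, then the intrinsics apply), "eye" and "orientation" of the camera in the world. Camera axes: x right, y down, z forward; pixel columns grow to the right and rows downward; lengths in mm; the calibration is good to about 2 mm. A picture is of the moment at which its call begins. There is no depth.
A pose or a line that the arm cannot do raises robot.MotionError and nothing moves.
- robot.hand_in(): hands the job in, once; it reports no verdict.
Readings, each from a call of its own:
- robot.current_t(): time.
- robot.current_qpos(): joint angles.
- robot.current_joint_vel(): joint speeds.
- robot.current_joint_efforts(): joint torques, N m.
- robot.current_tcp_pos(): TCP position.
- robot.current_eef_rot(): TCP orientation.
- robot.current_contact_force(): force on the tool from outside, world axes, zero at the start.
- robot.current_ft_torque(): the same for the moment, N m.
- robot.current_gripper_width(): opening from 0.0 (shut) to 1.0 (fully open).
Only numpy, scipy, OpenCV 4.12 (cv2) and the standard library are available. Lean on these libraries where they do the work, as an engineer would, in place of code of your own. Each camera call takes 0.05 s, during which the arm holds its last target.

TASK

Dry-fit the next form stand on the setting-out board, ready for gluing: lay the thin ply base flat, midway between the cone form and the drum stand with its long side running from one to the other, stand the ply post upright on the middle of the base and the pin cap squarely on top of the post with its pin up, the long sides of all three running the same way. Then stand the glue bottle that is among the loose parts (not the one at the back of the bench) on the board directly behind the base (towards the board's raised back strip) and lay the roll of yellow tape flat on the board directly in front of the cone form (the side away from the strip), each with a gap of about 3 cm. Leave the two flat ply offcuts where they are.

Things in the scene. Friction and masses are not known exactly. Their poses are not given: they have to be found in the camera images.
- setting_board: flat grey laminate-faced board fixed to the bench, 300 x 480 x 12 mm; origin at the centre of its underside, its upper face 12 mm above that; x points to its back edge, along which runs a raised wooden strip 14 mm high and 18 mm wide (so the free upper face is x -150 to +132 mm, y -240 to +240 mm); y runs along its length, to the left seen from the robot. It may be turned by up to 0.2 rad
- cone_form: whitish blunt cone, 108 mm across at the foot, 98 mm high, fixed on the board at board x 0 and board y +170 or -170 mm; origin at the centre of its foot, x and y axes parallel to the board's
- drum_stand: finished stand: ply base plate 66 x 92 x 6 mm with a post and a tilted white drum, 96 mm high, fixed on the board at board x 0 at the other end, 340 mm from the cone form, so the middle of the board lies midway between the two; origin at the centre of its foot
- ply_base: loose thin plywood strip, 125 x 50 x 6 mm, 50 g, lying flat; origin at the centre of its underside, y along its 125 mm side, z up; grip across the 50 mm side
- ply_post: loose plywood block standing 44 mm high, the tallest of the ply blocks, 50 x 30 mm in plan, 60 g; origin at the centre of its underside, y along its 50 mm side, x across the 30 mm, z up
- pin_cap: loose cream resin block, 50 x 30 x 12 mm, with an upright steel pin 16 mm thick in its middle, 28 mm high over all, 60 g; origin at the centre of its underside, y along its 50 mm side, x across the 30 mm, z up (the pin's way)
- tape_roll: loose small roll of yellow tape lying flat, 42 mm across, 19 mm high, 30 g; origin at the centre of its underside
- glue_bottle: loose white squeeze bottle standing upright on the front right part of the bench among the other loose parts (a like bottle far back beside the tool box is not meant), body 56 mm across and 100 mm high with a nozzle to 127 mm, 200 g; origin at the centre of its underside
- square_offcut: loose flat plywood offcut, 46 x 34 x 18 mm, to be left alone; origin at the centre of its underside
- long_offcut: loose flat plywood offcut, 60 x 26 x 18 mm, to be left alone; origin at the centre of its underside
Mind the look-alikes: they are no part of the job. Of the things that look like the glue_bottle, the smaller one is meant.

How it is judged:
By the outcome, as a careful person would: the job done as asked, in the order asked, and still so for the second after the job is handed in, with the robot touching nothing.
It also fails if it takes over 136 s, if anything falls off the work surface, if the arm or the gripper's body presses on something with over 40 N, if the wrist force passes 120 N, or if a joint passes its speed limit or range.

## Working session

There is one attempt and no reset: what is moved stays moved. The work goes in short steps, each a Python script; the robot and the scene stay as the last script left them, time stands still between calls to the robot, and variables do not carry over. Pictures are saved under pics/ and viewed, and the job is handed in when it is done.

```bash
ls; mkdir -p pics; python3 - <<'E'
from bench import robot
import cv2,json
for n in("scene","top"):
    d=robot.get_image(n); cv2.imwrite(f"pics/{n}0.png",d["img"]); print({k:v for k,v in d.items() if k!="img"})
print(robot.current_t(),robot.current_eef_rot())
E
```

```text
pics
{'fovy': 45.63166478515243, 'cx': 316.7482049806113, 'cy': 204.66731875871264, 'k1': 0.01025072950090733, 'eye': array([-134.97736253, -985.07751913,  801.95971296]), 'orientation': array([-2.16723874,  0.00374719, -0.64504094])}
{'fovy': 55.70824473760736, 'cx': 327.3126373456646, 'cy': 206.14389122413138, 'k1': -0.07456238364098415, 'eye': array([ 375.2926462 , -103.34377964, 1193.00237432]), 'orientation': array([-3.00623553,  0.02429872, -1.59511333])}
0.1 [-3.13997629e+00 -3.33499906e-04  4.46805615e-01]
```

View pics/scene0.png

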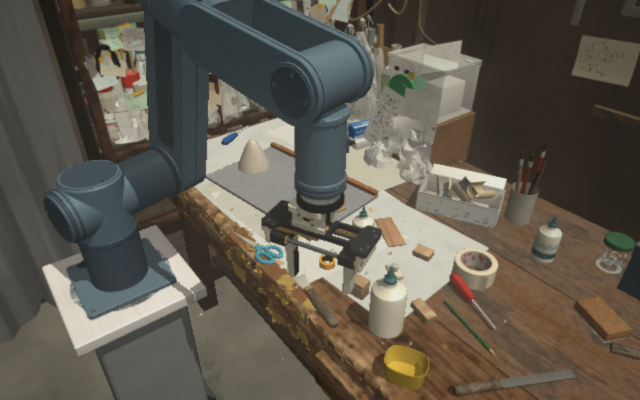

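View pics/top0.png

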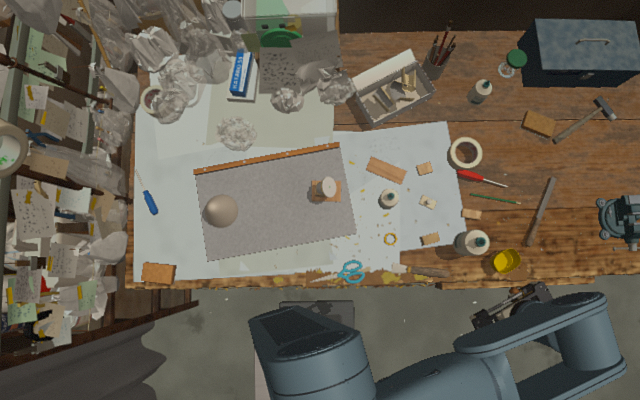

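```bash
python3 - <<'E'
import cv2
a=cv2.imread("pics/top0.png")
cv2.imwrite("pics/c1.png",cv2.resize(a[140:270,350:500],None,fx=5,fy=4.6,interpolation=cv2.INTER_CUBIC)[:598,:750])
cv2.imwrite("pics/c2.png",cv2.resize(a[130:270,185:365],None,fx=4,fy=4,interpolation=cv2.INTER_CUBIC))
E
```

```text
(no output)
```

View pics/c1.png

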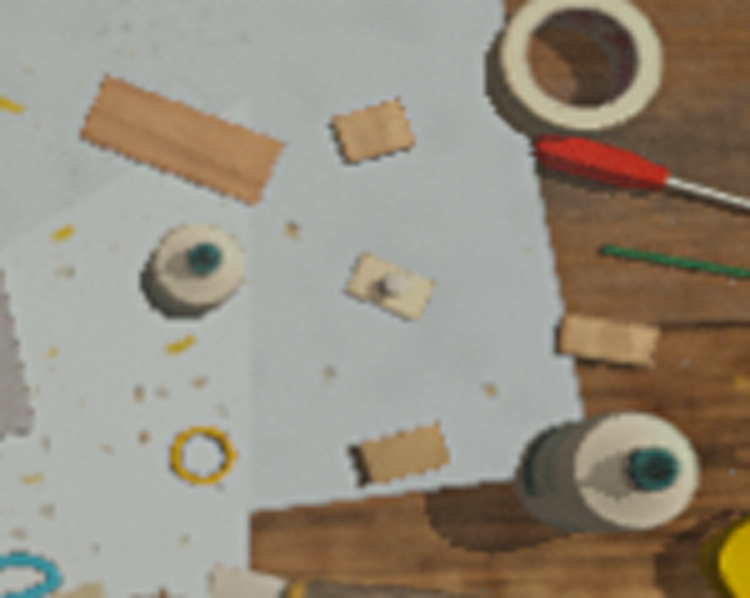

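View pics/c2.png

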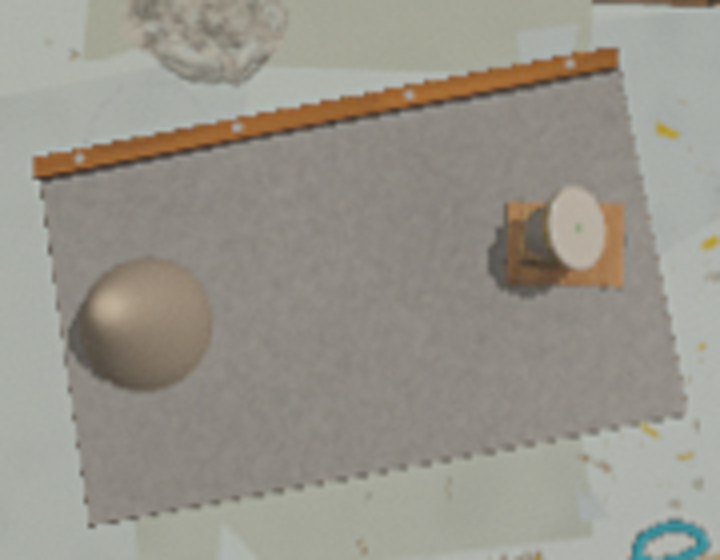

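```bash
cat > h.py <<'E'
import numpy as np, cv2
from scipy.spatial.transform import Rotation as R
from scipy.optimize import least_squares
CAM={"scene":dict(fovy=45.63166478515243,cx=316.7482049806113,cy=204.66731875871264,k1=0.01025072950090733,eye=[-134.97736253,-985.07751913,801.95971296],o=[-2.16723874,0.00374719,-0.64504094]),
"top":dict(fovy=55.70824473760736,cx=327.3126373456646,cy=206.14389122413138,k1=-0.07456238364098415,eye=[375.2926462,-103.34377964,1193.00237432],o=[-3.00623553,0.02429872,-1.59511333])}
def proj(P,cam="top"):
    c=CAM[cam];P=np.atleast_2d(np.asarray(P,float));M=R.from_euler("xyz",c["o"]).as_matrix()
    q=(P-c["eye"])@M; s=q[:,:2]/q[:,2:]; r2=(s**2).sum(1,keepdims=True); s=s*(1+c["k1"]*r2)
    f=200/np.tan(np.radians(c["fovy"])/2); return s*f+[c["cx"],c["cy"]]
def unproj(px,z,cam="top"):
    c=CAM[cam];px=np.atleast_2d(np.asarray(px,float));f=200/np.tan(np.radians(c["fovy"])/2)
    d=(px-[c["cx"],c["cy"]])/f; s=d.copy()
    for _ in range(20): s=d/(1+c["k1"]*(s**2).sum(1,keepdims=True))
    M=R.from_euler("xyz",c["o"]).as_matrix(); ray=np.c_[s,np.ones(len(s))]@M.T
    e=np.array(c["eye"]); t=(z-e[2])/ray[:,2:]; return e+t*ray
def fitrect(px,z,lx,ly,yaw0,cam="top"):
    """fit box top centre, yaw to 4 corners (any order); nearest assign"""
    px=np.asarray(px,float); c0=unproj(px,z,cam).mean(0)
    def cor(p):
        a=np.array([[1,1],[1,-1],[-1,-1],[-1,1]])*[lx/2,ly/2]
        c,s=np.cos(p[2]),np.sin(p[2]); return np.c_[a@np.array([[c,s],[-s,c]])+p[:2],np.full(4,z)]
    def res(p):
        q=proj(cor(p),cam); d=np.linalg.norm(px[:,None]-q[None],axis=2); return (px-q[d.argmin(1)]).ravel()
    o=least_squares(res,[c0[0],c0[1],yaw0]); return o.x,res(o.x)
E
python3 - <<'E'
import cv2
a=cv2.imread("pics/top0.png")
def cr(n,x,y,w,h,s): cv2.imwrite(f"pics/{n}.png",cv2.resize(a[y:y+h,x:x+w],None,fx=s,fy=s,interpolation=cv2.INTER_CUBIC))
cr("d1",362,150,80,56,10)
cr("d2",380,192,80,58,10)
E
```

```text
(no output)
```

View pics/d1.png

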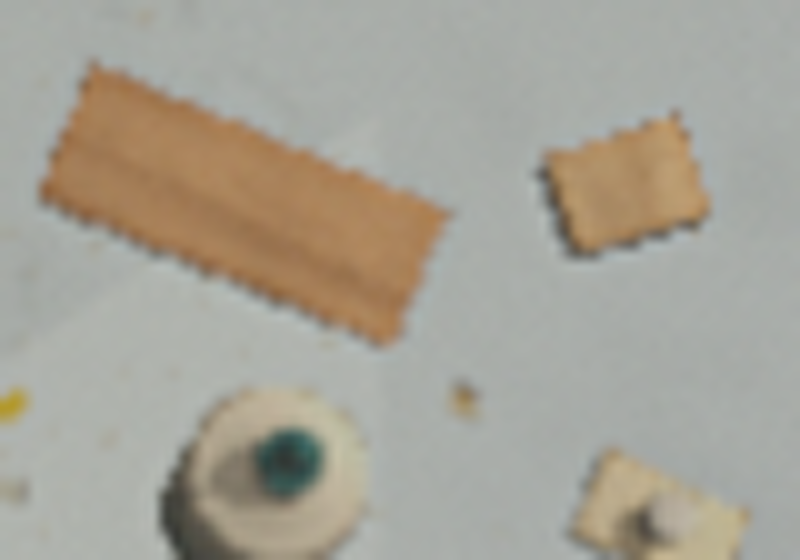

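View pics/d2.png

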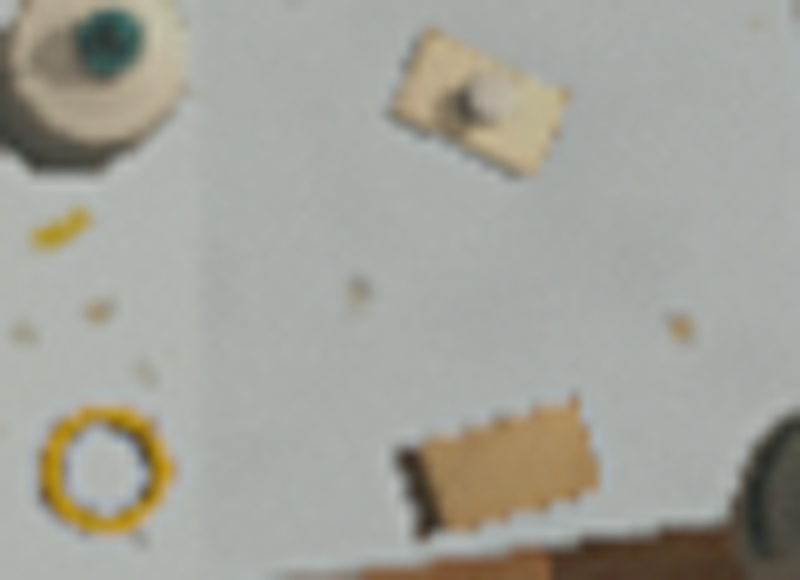

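```bash
python3 - <<'E'
from h import *
def f(pts,o,s): return np.array(o)+(np.array(pts,float)+.5)/s-.5
np.set_printoptions(precision=2,suppress=True)
d1,d2,c2=(362,150),(380,192),(185,130)
for n,p,o,z,lx,ly,y in [("base",[(93,62),(450,212),(388,348),(42,197)],d1,6,50,125,-.4),("cap",[(428,30),(568,95),(530,177),(390,112)],d2,12,30,50,-.4),("post",[(415,440),(577,400),(598,488),(440,535)],d2,44,30,50,.25)]:
    q=f(p,o,10); print(n,*fitrect(q,z,lx,ly,y)); w=unproj(q,z)[:,:2]; print("   sides",np.linalg.norm(w-np.roll(w,-1,0),axis=1))
print("tape",unproj(f([(107,468)],d2,10),19))
print("nozzle",unproj(f([(288,463)],d1,10),127),"body",unproj(f([(278,478)],d1,10),[90]))
nb=unproj(f([(91,525),(686,412)],c2,4),12); st=unproj(f([(34,158),(618,48)],c2,4),26)
print("near",nb,"strip back",st, np.linalg.norm(nb[0]-nb[1]),np.linalg.norm(st[0]-st[1]),np.linalg.norm(st[0]-nb[0]))
# board fit
obs=np.r_[f([(91,525),(686,412)],c2,4),f([(34,158),(618,48)],c2,4)]
def cor(p):
    a=np.array([[-150,240,12],[-150,-240,12],[150,240,26],[150,-240,26.]]);c,s=np.cos(p[2]),np.sin(p[2])
    a[:,:2]=a[:,:2]@np.array([[c,s],[-s,c]])+p[:2];return a
o=least_squares(lambda p:(proj(cor(p))-obs).ravel(),[500,0,.2]);print("board",o.x,o.fun)
E
```

```text
base [ 649.4  -268.77   -0.44] [-0.06  0.33 -0.29  0.07 -0.57 -0.36  0.92 -0.03]
   sides [124.    49.07 120.23  47.69]
cap [ 541.64 -394.43   -0.47] [ 0.22  0.28 -0.23  0.01 -0.24 -0.3   0.25  0.01]
   sides [48.37 29.1  48.22 29.15]
post [ 426.14 -388.75    0.22] [ 0.    0.18  0.42  0.28 -0.22 -0.51 -0.2   0.06]
   sides [51.17 27.24 50.46 29.5 ]
tape [[ 430.05 -270.8    19.  ]]
nozzle [[ 545.72 -261.24  127.  ]] body [[ 547.25 -263.56   90.  ]]
near [[ 373.76  302.44   12.  ]
 [ 451.07 -166.34   12.  ]] strip back [[ 666.99  349.85   26.  ]
 [ 741.64 -121.61   26.  ]] 475.1132133622911 477.32790604177256 297.3716809072341
board [558.54  91.19   0.16] [-0.6   0.45  1.06  0.8  -0.62 -0.46  0.09 -0.93]
```

```bash
cat >> h.py <<'E'
def box(x,y,yaw,lx,ly,z0,z1):
    c,s=np.cos(yaw),np.sin(yaw);a=np.array([[1,1],[1,-1],[-1,-1],[-1,1]])*[lx/2,ly/2]@np.array([[c,s],[-s,c]])+[x,y]
    return np.c_[a,np.full(4,z0)],np.c_[a,np.full(4,z1)]
def circ(x,y,r,z):
    t=np.linspace(0,2*np.pi,40);return np.c_[x+r*np.cos(t),y+r*np.sin(t),np.full(40,z)]
def overlay(img,polys,crop,s,name,cam):
    x,y,w,h=crop;o=cv2.resize(img[y:y+h,x:x+w],None,fx=s,fy=s,interpolation=cv2.INTER_CUBIC)
    for P in polys:
        q=(proj(P,cam)-[x,y]+.5)*s-.5
        cv2.polylines(o,[np.round(q*16).astype(np.int32)],True,(0,0,255),1,cv2.LINE_AA,4)
    cv2.imwrite(f"pics/{name}.png",o)
BD=np.array([558.54,91.19,.16])
def b2w(bx,by,bd=BD):
    c,s=np.cos(bd[2]),np.sin(bd[2]);return np.array([bd[0]+c*bx-s*by,bd[1]+s*bx+c*by])
E
python3 - <<'E'
from h import *
P=[box(649.4,-268.8,-.44,50,125,0,6)[1],box(541.6,-394.4,-.47,30,50,0,12)[1],box(426.1,-388.8,.22,30,50,0,44)[1],box(426.1,-388.8,.22,30,50,0,44)[0],circ(430,-271,21,19),circ(430,-271,21,0),circ(545.7,-261.2,5,127),circ(545.7,-261.2,28,0),circ(545.7,-261.2,28,85)]
B=box(*BD,300,480,0,12)[1];P2=P+[B,circ(*b2w(0,170),54,12),box(*b2w(0,-170),.16,66,92,0,18)[1]]
im={n:cv2.imread(f"pics/{n}0.png") for n in("scene","top")}
overlay(im["scene"],P2,(300,190,200,150),4,"o1","scene")
overlay(im["top"],P,(360,145,110,110),5.4,"o2","top")
overlay(im["top"],P2,(185,130,200,140),4,"o3","top")
E
```

```text
(no output)
```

View pics/o1.png

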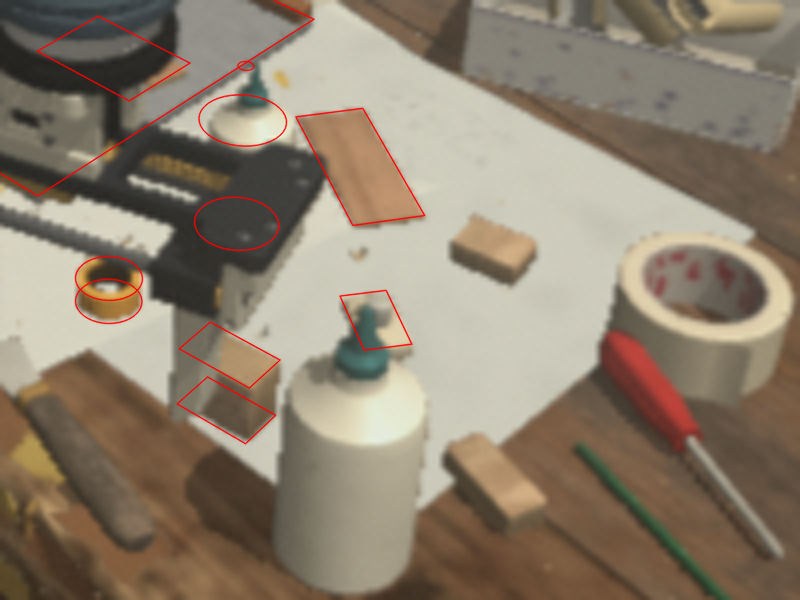

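View pics/o2.png

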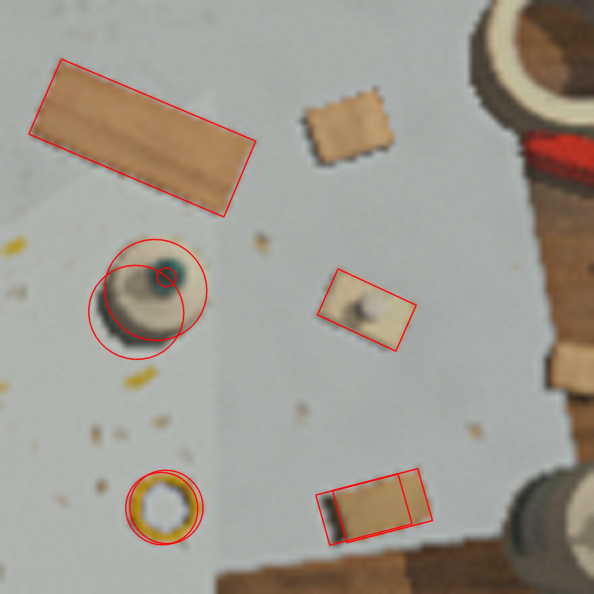

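View pics/o3.png

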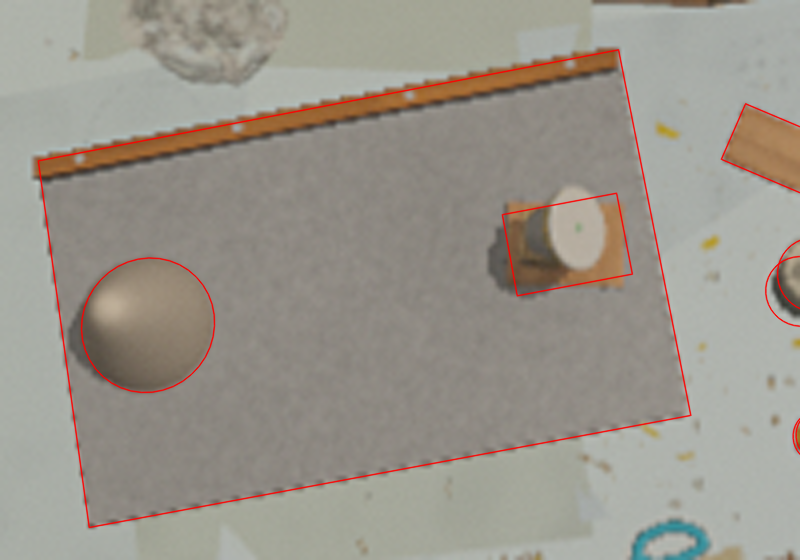

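```bash
python3 - <<'E'
from h import *
print(unproj([[300+(256)/4,190+68/4]],127,"scene"))
im={n:cv2.imread(f"pics/{n}0.png") for n in("scene","top")}
overlay(im["top"],[],(375,180,32,32),18,"e1","top")
overlay(im["scene"],[],(340,195,50,45),13,"e2","scene")
E
```

```text
[[ 548.74910239 -269.22648259  127.        ]]
```

View pics/e1.png

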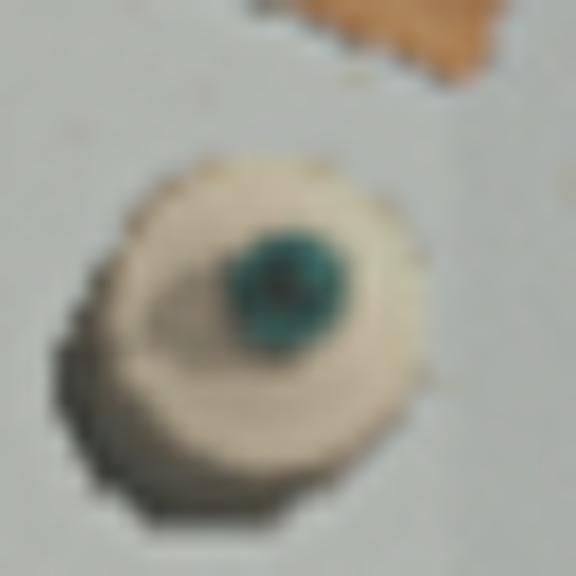

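View pics/e2.png

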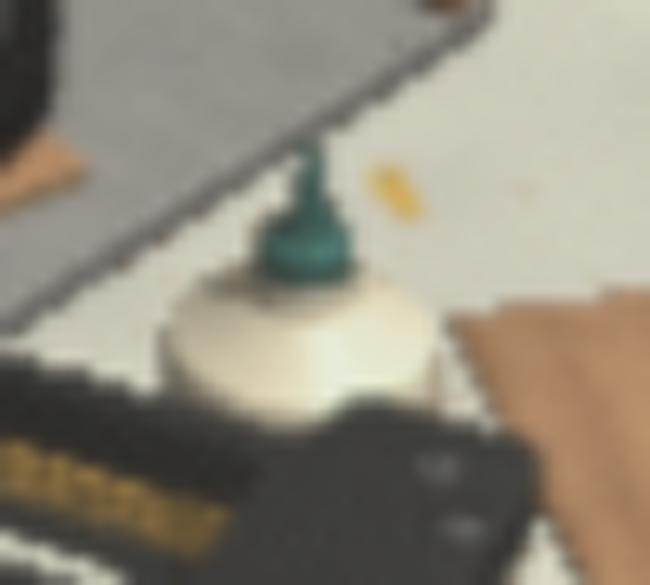

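```bash
python3 - <<'E'
from h import *
np.set_printoptions(precision=1,suppress=True)
t=[391,195.8];s=[363.6,205.7]
o=least_squares(lambda p:np.r_[(proj(p)-t)[0],(proj(p,"scene")-s)[0]],[545,-262,120]);print(o.x,o.fun)
print(unproj([[391,195.8]],127),unproj([[389.4,197.2]],90),unproj([[389.4,197.2]],80),unproj([[385.9,200.4]],0))
im=cv2.imread("pics/top0.png");im2=cv2.imread("pics/scene0.png")
p=(547,-266);C=[circ(*p,28,0),circ(*p,28,83),circ(*p,3,127)]
overlay(im,C,(375,180,32,32),18,"e1","top");overlay(im2,C,(340,195,50,45),13,"e2","scene")
a=cv2.imread("pics/e1.png");b=cv2.imread("pics/e2.png")[:576];cv2.imwrite("pics/e3.png",cv2.resize(np.hstack([a,b]),None,fx=.65,fy=.65))
E
```

```text
[ 548.2 -264.7  128.1] [ 0.6 -0.9 -0.9  0.2]
[[ 545.8 -263.1  127. ]] [[ 547.7 -263.7   90. ]] [[ 549.3 -265.2   80. ]] [[ 551.8 -265.2    0. ]]
```

View pics/e3.png

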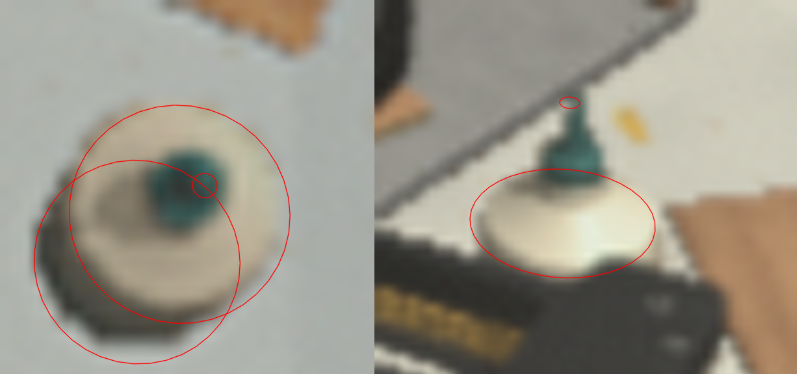

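```bash
cat >> h.py <<'E'
def down(yaw): return [np.pi,0,yaw]
def bestyaw(robot,pos,theta,pref=None):
    """tool yaw for jaw direction theta, smallest |j6|"""
    c=[]
    for k in(-1,1):
        y=theta+k*np.pi/2; y=(y+np.pi)%(2*np.pi)-np.pi
        q=robot.inverse_kinematics(list(pos),down(y))
        if q is not None: c.append((abs(q[5]),y))
    return min(c)[1]
E
python3 - <<'E'
from h import *
from bench import robot
yb=-.44
g=np.array([649.4,-268.8])+38*np.array([-np.sin(yb),np.cos(yb)])
t=b2w(0,38)
for p,th in[((*g,3),yb),((*t,15),.16),((426,-389,3),.22),((541.6,-394.4,3),-.47),((*b2w(0,0),65),.16),((*b2w(83,0),65),.16+np.pi/2),((*b2w(-105,170),15),.16+np.pi/2),((550,-266,55),.16+np.pi/2),((430,-271,3),.16+np.pi/2)]:
    y=bestyaw(robot,p,th);print(np.round(p,1),round(y,3),np.round(robot.inverse_kinematics(list(p),down(y)),2))
E
```

```text
[ 665.6 -234.4    3. ] 1.131 [-0.5   0.72  1.35 -0.    1.08 -0.06]
[552.5 128.7  15. ] 1.731 [ 0.03  0.5   1.73 -0.    0.91 -0.13]
[ 426 -389    3] 1.791 [-0.93  0.53  1.71  0.    0.9  -1.15]
[ 541.6 -394.4    3. ] 1.101 [-0.8   0.66  1.46  0.    1.02 -0.33]
[558.5  91.2  65. ] 1.731 [-0.04  0.43  1.69 -0.    1.02 -0.2 ]
[640.5 104.4  65. ] 0.16 [-0.01  0.56  1.47 -0.    1.11  1.4 ]
[427.8 242.3  15. ] -2.982 [ 0.29  0.4   1.92  0.    0.83 -1.44]
[ 550 -266   55] 0.16 [-0.63  0.51  1.58 -0.    1.05  0.78]
[ 430 -271    3] 0.16 [-0.78  0.44  1.89 -0.    0.82  0.63]
```

```bash
python3 - <<'E'
from h import *
from bench import robot
yb=-.44
g=np.array([649.4,-268.8])+38*np.array([-np.sin(yb),np.cos(yb)])
robot.move_linear([*g[:1]*0+400,-380,230],down(.8),speed=250) if 0 else None
robot.move_ptp([*g,170],down(1.131)); print(robot.current_t())
robot.move_linear([*g,12],speed=180)
print(robot.move_linear([*g,2],speed=30,f_stop=8),robot.current_tcp_pos())
robot.move_gripper(0.3); print("w",robot.current_gripper_width()*93, robot.current_contact_force())
robot.move_linear([*g,40],speed=80); print("w",robot.current_gripper_width()*93,robot.current_t())
robot.move_linear([*g,170],speed=200)
d=robot.get_image("scene");cv2.imwrite("pics/s1.png",d["img"][100:340,260:580].repeat(2,0).repeat(2,1)); print(robot.current_t())
E
```

```text
1.9333
False [ 665.43961333 -234.29438122    1.80086852]
w 49.271243367089895 [-0.944159    0.57421641 -0.152398  ]
w 49.289985050156275 4.8333
5.6833
```

View pics/s1.png

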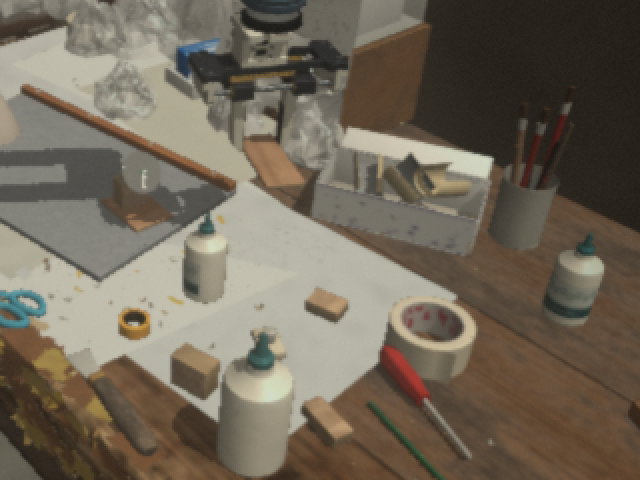

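```bash
python3 - <<'E'
from h import *
from bench import robot
d=robot.get_image("scene")["img"];t=robot.get_image("top")["img"];cv2.imwrite("pics/sf1.png",d);cv2.imwrite("pics/tf1.png",t)
B=box(*BD,300,480,0,12)[1]
x,y=b2w(141,0)
P=[B,circ(*b2w(0,170),54,12),box(*b2w(0,-170),.16,66,92,0,18)[1],box(x,y,.16,18,480,0,26)[1],circ(549,-265,28,0),circ(549,-265,28,83)]
P+=[box(541.6,-394.4,-.47,30,50,0,12)[1],box(426.1,-388.8,.22,30,50,0,44)[1],box(426.1,-388.8,.22,30,50,0,44)[0],circ(430,-271,21,19)]
overlay(d,P,(190,120,200,140),4,"f1","scene")
overlay(d,P,(300,190,150,130),4.6,"f2","scene")
E
```

```text
(no output)
```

View pics/f1.png

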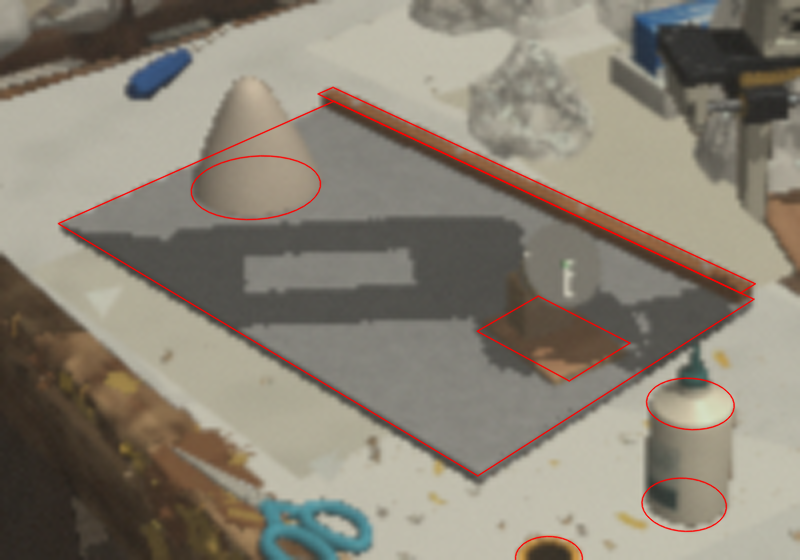

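View pics/f2.png

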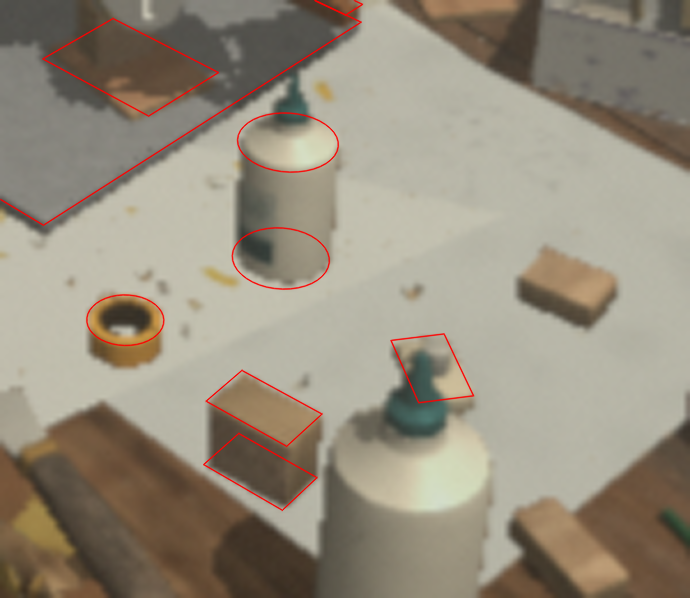

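```bash
python3 - <<'E'
from h import *
from bench import robot
t=b2w(0,38)
robot.move_ptp([*t,170],down(1.731))
robot.move_linear([*t,25],speed=180)
print(robot.move_linear([*t,13.3],speed=25,f_stop=4),robot.current_tcp_pos(),robot.current_gripper_width()*93)
robot.move_gripper(0.85)
robot.move_linear([*t,60],speed=120)
# go to post
p=[426.5,-389];y=1.791
robot.move_linear([*t,180],speed=250)
robot.move_ptp([*p,180],down(y)); robot.move_gripper(0.7)
t=robot.get_image("top")["img"];d=robot.get_image("scene")["img"];cv2.imwrite("pics/tf2.png",t);cv2.imwrite("pics/sf2.png",d)
P=[box(*b2w(0,0),.16,50,125,12,18)[1]]
overlay(t,P,(220,140,120,110),5,"g1","top");overlay(d,P,(230,130,140,100),5,"g2","scene");print(robot.current_t())
E
```

```text
True [552.5293852  128.73993897  13.92290619] 49.267489993719
13.0167
```

View pics/g1.png

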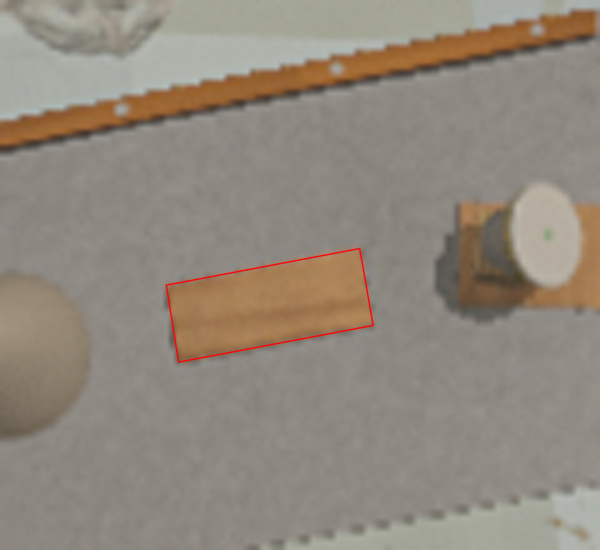

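View pics/g2.png

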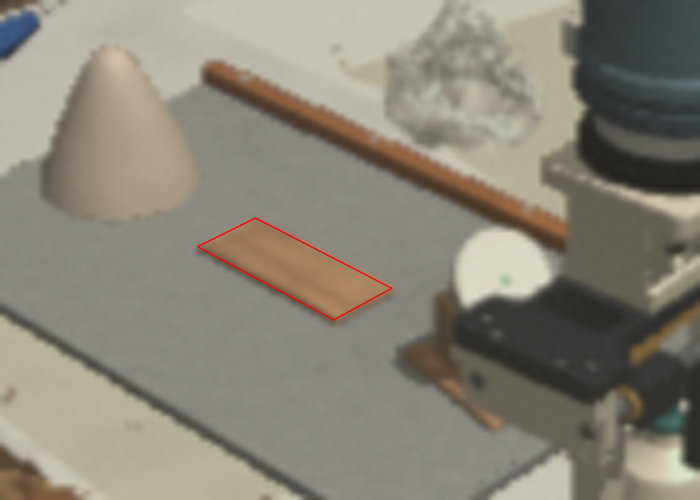

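```bash
python3 - <<'E'
from h import *
# big bottle: scene px base centre; top px
s=[300+365/4.,190+300/4.]  # nozzle tip in o1
t=[350+(652)/5,140+468/4.6]
o=least_squares(lambda p:np.r_[(proj(p)-t)[0],(proj(p,"scene")-s)[0]],[430,-480,180]);print(o.x,o.fun)
E
```

```text
[ 411.31155075 -497.68437644  167.54318219] [ 1.13545162 -1.71141033 -1.47567826  0.33323506]
```

```bash
python3 - <<'E'
from h import *
from bench import robot
p=[426.5,-389]
robot.move_linear([*p,60],speed=180)
print(robot.move_linear([*p,12],speed=60,f_stop=8),robot.current_tcp_pos())
robot.move_gripper(0.2); print("w",robot.current_gripper_width()*93)
robot.move_linear([*p,30],speed=80)
robot.move_linear([*p,200],speed=200); print("w",robot.current_gripper_width()*93)
t=b2w(0,0)
robot.move_ptp([*t,200],down(1.731))
robot.move_linear([*t,45],speed=180)
print(robot.move_linear([*t,29],speed=25,f_stop=4),robot.current_tcp_pos())
robot.move_gripper(0.75)
robot.move_linear([*t,110],speed=120)
robot.move_linear([*t,180],speed=250)
c=[541.6,-394.4]
robot.move_ptp([*c,180],down(1.101))
a=robot.get_image("top")["img"];d=robot.get_image("scene")["img"];cv2.imwrite("pics/tf3.png",a);cv2.imwrite("pics/sf3.png",d)
P=[box(*t,.16,50,125,12,18)[1],*box(*t,.16,30,50,18,62)]
overlay(a,P,(240,150,90,80),7,"g3","top");overlay(d,P,(240,130,100,85),7,"g4","scene");print(robot.current_t())
E
```

```text
False [ 426.68503936 -389.21316467   12.20394917]
w 29.83430399097766
w 29.9089508070819
True [558.30589791  91.23657449  30.03480043]
24.1417
```

View pics/g3.png

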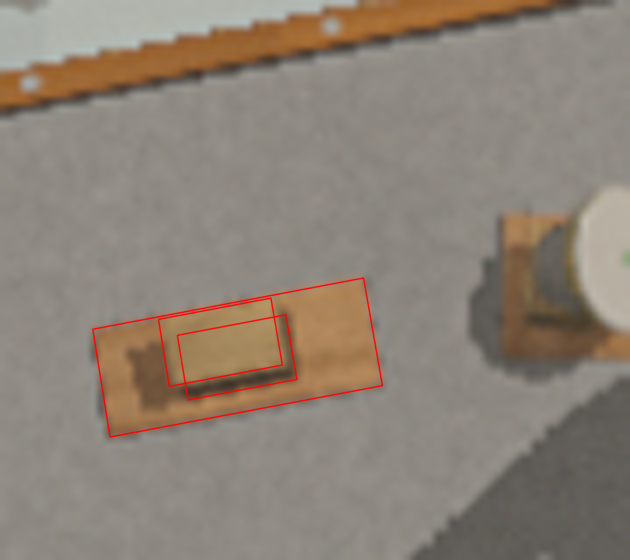

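View pics/g4.png

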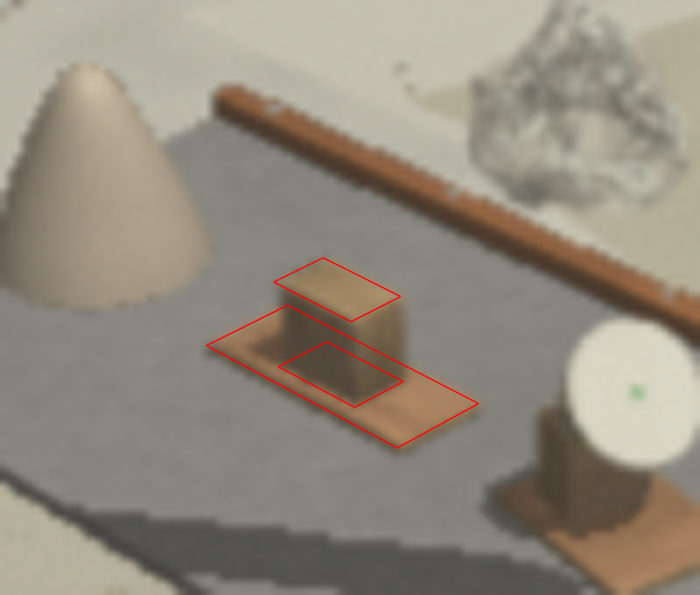

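```bash
python3 - <<'E'
from h import *
from bench import robot
t=b2w(0,0)
robot.move_gripper(0.9)
robot.move_ptp([*t,180],down(.16))
robot.move_linear([*t,80],speed=200)
print(robot.move_linear([*t,26],speed=80,f_stop=6))
robot.move_gripper(0.45); print("w",robot.current_gripper_width()*93,robot.current_contact_force())
robot.move_gripper(0.85)
robot.move_linear([*t,110],speed=120)
robot.move_linear([*t,180],speed=250)
c=[541.6,-394.4]
robot.move_ptp([*c,180],down(1.101)); robot.move_gripper(.7)
a=robot.get_image("top")["img"];d=robot.get_image("scene")["img"];cv2.imwrite("pics/tf4.png",a);cv2.imwrite("pics/sf4.png",d)
P=[box(*t,.16,50,125,12,18)[1],*box(*t,.16,30,50,18,62)]
overlay(a,P,(240,150,90,80),7,"g5","top");overlay(d,P,(240,130,100,85),7,"g6","scene");print(robot.current_t())
E
```

```text
False
w 49.79528679396112 [ 0.46477926 -0.35197583  2.31754638]
32.8333
```

View pics/g5.png

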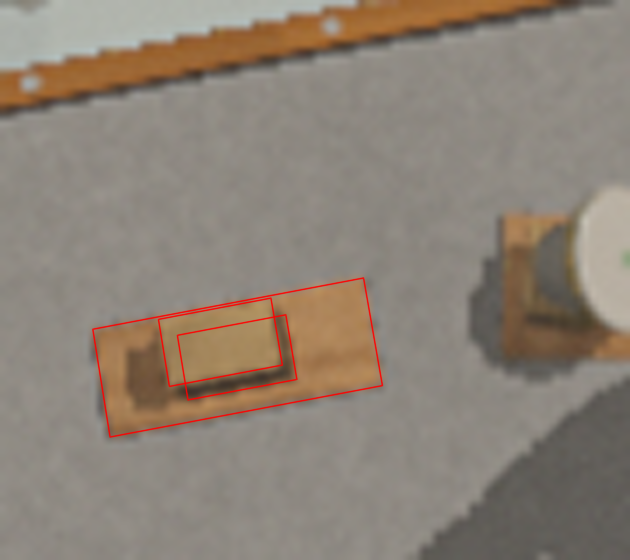

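View pics/g6.png

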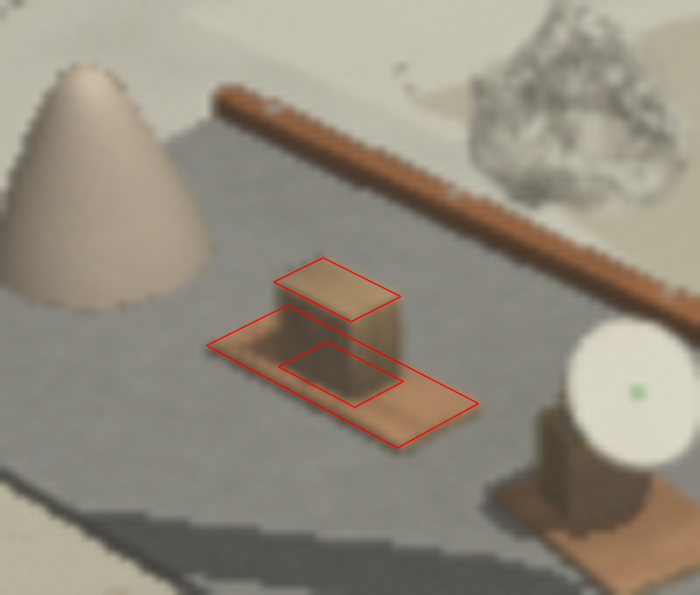

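```bash
python3 - <<'E'
from h import *
from bench import robot
c=[541.6,-394.4];t=b2w(0,0)
robot.move_linear([*c,30],speed=200)
print(robot.move_linear([*c,2],speed=50,f_stop=8),robot.current_tcp_pos())
robot.move_gripper(0.2); print("w",robot.current_gripper_width()*93)
robot.move_linear([*c,20],speed=60)
robot.move_linear([*c,200],speed=200); print("w",robot.current_gripper_width()*93)
robot.move_ptp([*t,200],down(1.731))
robot.move_linear([*t,80],speed=180)
print(robot.move_linear([*t,62.5],speed=20,f_stop=3),robot.current_tcp_pos())
robot.move_gripper(0.6)
robot.move_linear([*t,120],speed=120)
robot.move_linear([*t,180],speed=250); robot.move_gripper(.9)
robot.move_ptp([430,-150,200],down(.16))
a=robot.get_image("top")["img"];d=robot.get_image("scene")["img"];cv2.imwrite("pics/tf5.png",a);cv2.imwrite("pics/sf5.png",d)
P=[box(*t,.16,50,125,12,18)[1],*box(*t,.16,30,50,62,74)]
overlay(a,P,(240,150,90,80),7,"h1","top");overlay(d,P,(240,130,100,85),7,"h2","scene");print(robot.current_t())
E
```

```text
False [ 541.62777457 -394.40674323    1.8609619 ]
w 29.39331020740401
w 29.429758248691886
True [558.3014095   91.21524192  64.0425435 ]
43.425
```

View pics/h1.png

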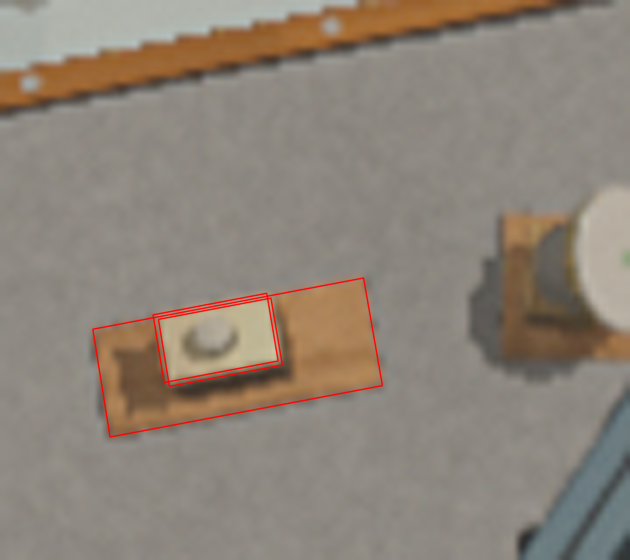

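View pics/h2.png

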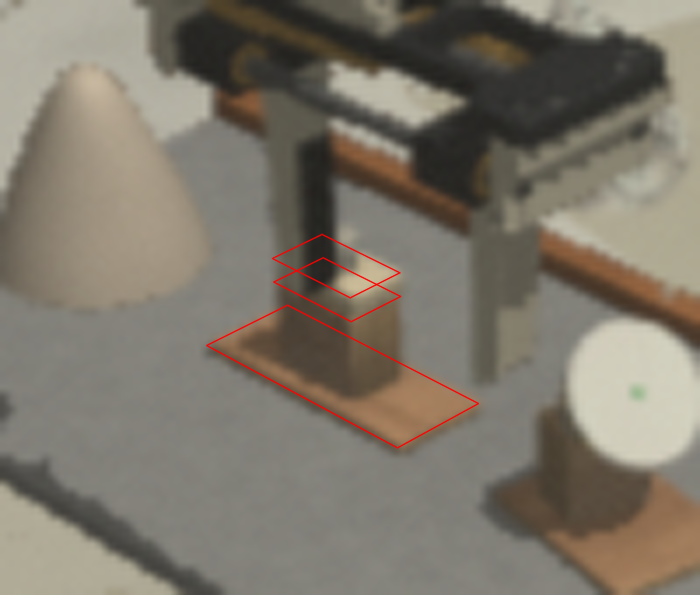

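```bash
python3 - <<'E'
from h import *
from bench import robot
t=b2w(0,0)
robot.move_ptp([*t,180],down(.16))
robot.move_linear([*t,110],speed=200)
print(robot.move_linear([*t,52],speed=80,f_stop=5))
robot.move_gripper(0.45); print("w",robot.current_gripper_width()*93)
robot.move_gripper(0.85)
robot.move_linear([*t,120],speed=120)
robot.move_linear([*t,190],speed=250); robot.move_gripper(1)
b=[550.5,-266.5]
robot.move_ptp([*b,190],down(.16))
a=robot.get_image("top")["img"];d=robot.get_image("scene")["img"];cv2.imwrite("pics/tf6.png",a);cv2.imwrite("pics/sf6.png",d)
P=[box(*t,.16,50,125,12,18)[1],*box(*t,.16,30,50,62,74)]
overlay(a,P,(240,150,90,80),7,"h3","top");overlay(d,P,(240,130,100,85),7,"h4","scene");print(robot.current_t())
E
```

```text
False
w 49.856275561485496
50.2667
```

View pics/h3.png

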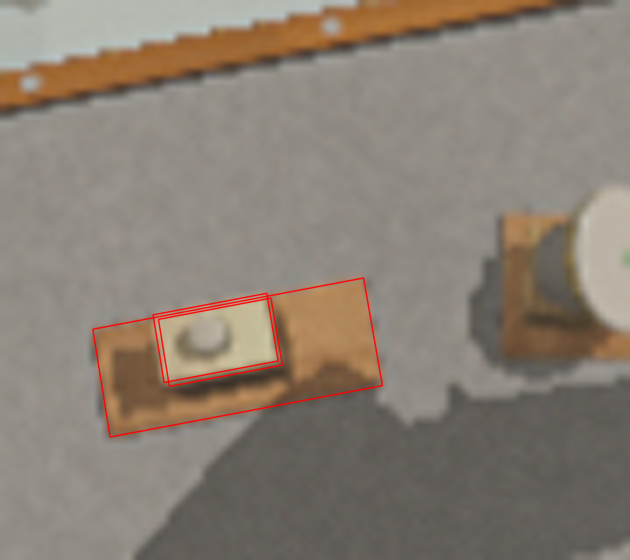

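View pics/h4.png

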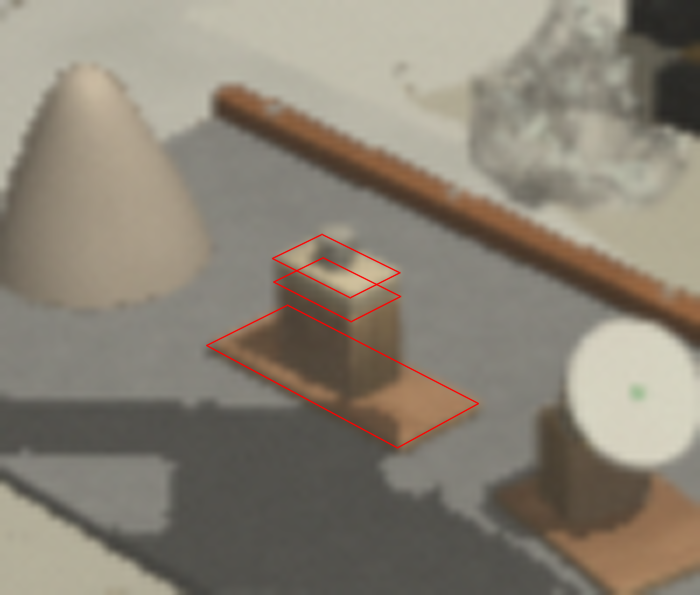

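```bash
python3 - <<'E'
from h import *
from bench import robot
b=[550.5,-266.5];t=b2w(83,0)
robot.move_linear([*b,110],speed=200)
print(robot.move_linear([*b,52],speed=60,f_stop=6),robot.current_tcp_pos())
robot.move_gripper(0.3); print("w",robot.current_gripper_width()*93)
robot.move_linear([*b,80],speed=60)
robot.move_linear([*b,215],speed=200); print("w",robot.current_gripper_width()*93)
robot.move_ptp([*t,215],down(.16))
robot.move_linear([*t,80],speed=150)
print(robot.move_linear([*t,62.5],speed=20,f_stop=4),robot.current_tcp_pos())
robot.move_gripper(1)
robot.move_linear([*t,130],speed=100)
robot.move_linear([*t,215],speed=250)
p=[429.5,-271]
robot.move_ptp([*p,180],down(.16)); robot.move_gripper(.75)
a=robot.get_image("top")["img"];d=robot.get_image("scene")["img"];cv2.imwrite("pics/tf7.png",a);cv2.imwrite("pics/sf7.png",d)
P=[box(*b2w(0,0),.16,50,125,12,18)[1],circ(*t,28,12),circ(*t,28,95),circ(*t,3,139)]
overlay(a,P,(240,130,110,90),6,"i1","top");overlay(d,P,(240,110,110,90),6,"i2","scene");print(robot.current_t())
E
```

```text
False [ 550.81510701 -266.73050585   52.41886156]
w 54.67170348786472
w 54.64148280881856
True [640.15019178 104.41398601  64.01900444]
61.6917
```

View pics/i1.png

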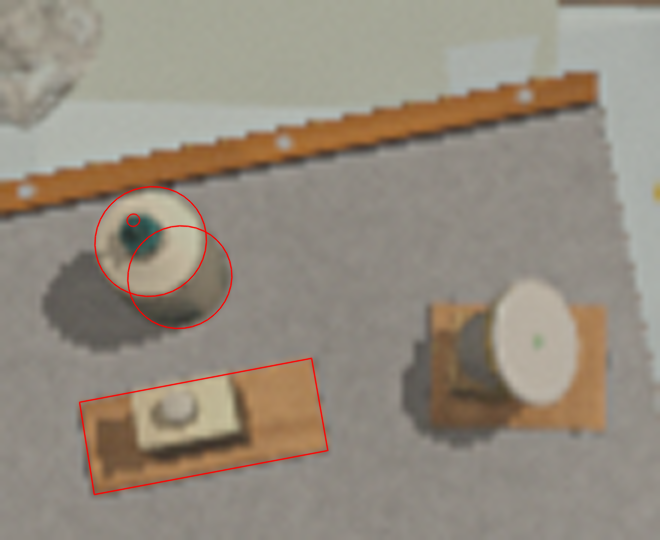

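View pics/i2.png

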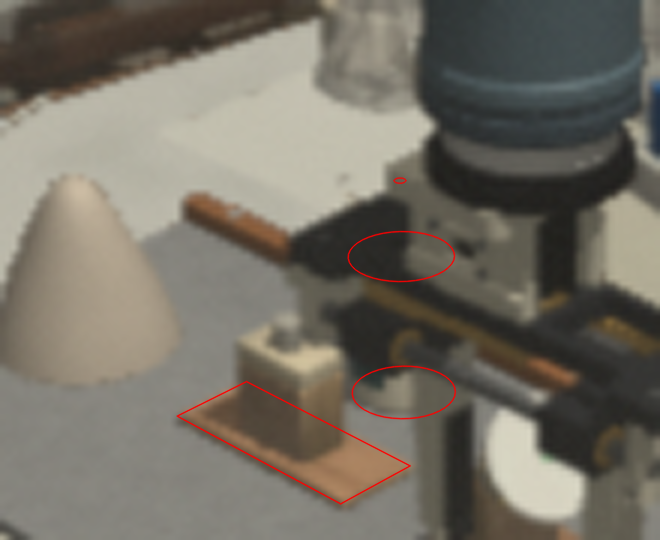

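```bash
python3 - <<'E'
from h import *
from bench import robot
p=[429.5,-271];t=b2w(-105,170)
robot.move_linear([*p,35],speed=200)
print(robot.move_linear([*p,2],speed=50,f_stop=6),robot.current_tcp_pos())
robot.move_gripper(0.3); print("w",robot.current_gripper_width()*93)
robot.move_linear([*p,20],speed=60)
robot.move_linear([*p,190],speed=200); print("w",robot.current_gripper_width()*93)
robot.move_ptp([*t,190],down(.16))
robot.move_linear([*t,30],speed=150)
print(robot.move_linear([*t,13],speed=20,f_stop=3),robot.current_tcp_pos())
robot.move_gripper(.75)
robot.move_linear([*t,60],speed=100)
robot.move_linear([*t,190],speed=250)
robot.move_ptp([330,-400,220],down(.16))
a=robot.get_image("top")["img"];d=robot.get_image("scene")["img"];cv2.imwrite("pics/tf8.png",a);cv2.imwrite("pics/sf8.png",d)
T=b2w(83,0)
P=[box(*b2w(0,0),.16,50,125,12,18)[1],circ(*T,28,12),circ(*T,28,95),circ(*t,21,12),circ(*t,21,31),circ(*b2w(0,170),54,12)]
overlay(a,P,(180,130,180,140),4.2,"j1","top");overlay(d,P,(190,110,180,140),4.2,"j2","scene");print(robot.current_t())
E
```

```text
False [ 429.58038656 -271.08960319    1.99061844]
w 40.51048661094553
w 40.65063455264921
True [427.53555861 242.20491406  14.08530489]
73.6167
```

View pics/j1.png

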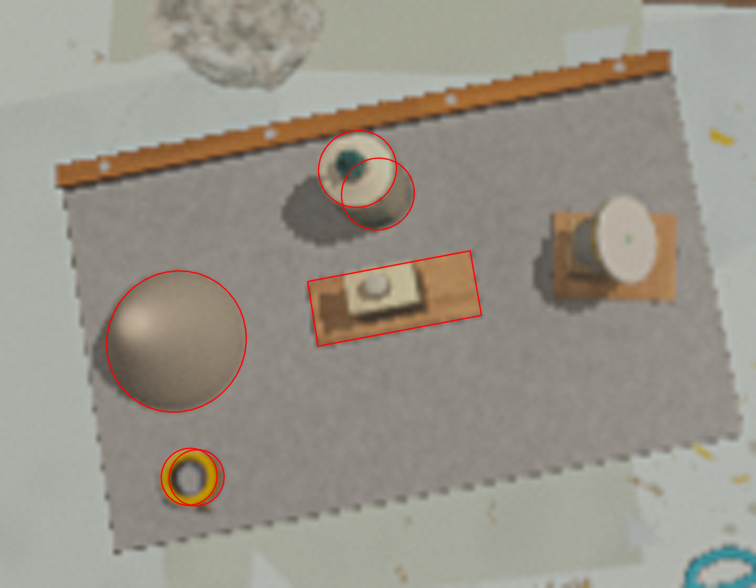

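View pics/j2.png

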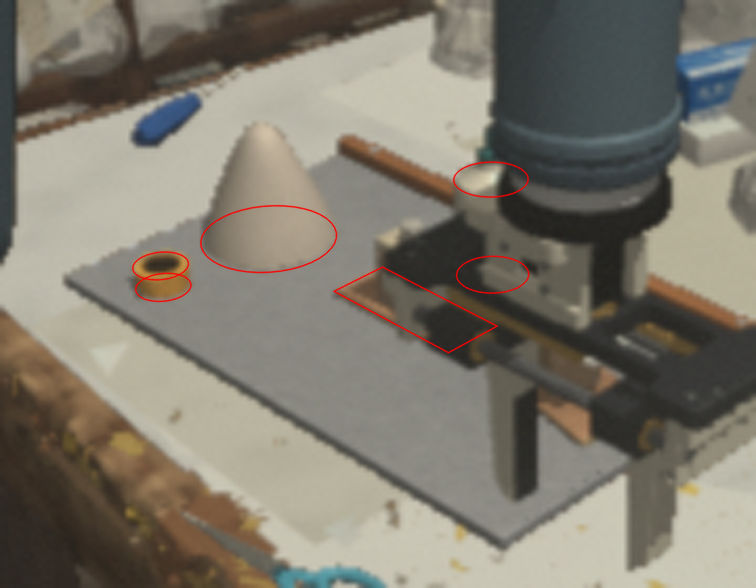

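```bash
python3 - <<'E'
import cv2,numpy as np
from bench import robot
a=cv2.imread("pics/top0.png").astype(int);b=robot.get_image("top")["img"].astype(int)
for n,(x,y,w,h) in dict(sq=(414,158,24,22),lg=(460,206,24,16),board=(195,145,20,60)).items(): print(n,np.abs(a-b)[y:y+h,x:x+w].mean())
robot.hand_in(); print(robot.current_t())
E
```

```text
sq 1.1414141414141414
lg 1.4939236111111112
board 1.1366666666666667
the job is handed in; nothing more can be done
the job is handed in; nothing more can be done
```

The stand is dry-fitted and handed in after about 74 s of the 136 s allowed, and my last checks showed everything in place.

- **Stand:** I laid the base flat at the middle of the board, with its long side running from the cone to the drum stand. I stood the post on it, then set the cap on the post with its pin up. I squeezed the post, and then the post and cap together, lengthwise to centre them. Overlays from both cameras put base, post and cap within about 1–2 mm of their targets.
- **Bottle and tape:** The small glue bottle stands on the board behind the base, and the tape lies flat in front of the cone. Each was set for a 30 mm gap. The last overhead view put them within about 2 mm of their marks.
- **Offcuts:** The two ply offcuts look unchanged between the first and last overhead pictures. The gripper was clear of everything when I handed in.

**Where checks disagreed or fell short:**
- **Bottle position:** The two cameras differed by about 3 mm on where the bottle first stood, so its distance behind the base is good to a few millimetres only.
- **Final scene view:** In the last scene-camera picture the arm hid most of the stand and the bottle. Their final check rests on the overhead view.

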